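# Set the length stop on the framer's measuring rail

### The job

Set the length stop on the measuring rail for the next frame: with the fingertips press down the pad in the middle of the sliding carriage to free its brake and, keeping it pressed, push the carriage along the rail until it is right up against the stop that carries the diamond-shaped marker. Then let the pad spring up so that the brake holds the carriage there, and move clear. Do not force the carriage along with its brake on, and leave the loose things on the bench where they lie.

Things in the scene. Friction and masses are not known exactly. Their poses are not given: they have to be found in the camera images.
- rail: aluminium T-slot measuring rail fixed to the bench, 100 mm wide (its x), 512 mm long (its y), 28 mm high; origin under its centre, its y axis runs along it and its x axis points roughly away from the robot. The carriage slides along it between two stops
- pad_top (a point): centre of the top face of the brake pad: black ribbed rubber, 46 x 46 mm, in the middle of the grey carriage, 56 mm above the bench when up; the point moves with the pad and lies half-way along the carriage. The end blocks beside it (along the rail) stand 6.5 mm higher than the pad, with 50 mm between them for the fingertips; the carriage's other two sides are lower than the pad
- carriage (a joint): position of the carriage along the rail, m, 0 at the rail's middle, growing along the rail's y axis. The carriage is 96 mm across the rail, 90 mm long along it, with a solid end block 20 mm long at each end (tops 62.5 mm above the bench). It touches a stop when its centre and the stop's are 60 mm apart. Brake free, it slides with 1 to 2 N; brake on, it holds about 15 N
- pad (a joint): how far the brake pad is pressed down, m: 0 up (brake on), 0.007 fully down on a hard bottom. It is sprung up by about 7 N (a lighter touch does nothing) and needs about 9.5 N to go fully down; from 1.5 mm down on the brake is free
- marked_stop (a point): centre of the steel block of the marked stop, fixed on the rail at one side of the carriage (which side varies): 90 mm across the rail, 30 mm along it, 34 mm high, top 62.5 mm above the bench; on it a 12 mm post with a flat diamond-shaped steel plate 40 mm across its corners, top 100 mm above the bench. The point is 45 mm above the bench; its axes are not needed
- plain_stop (a point): centre of the steel block of the other stop, at the carriage's other side: same block, but only a flat round screw head, 20 mm across and 8 mm high, on it; not the one to use
- moulding: loose dark wood frame moulding stick, 22 x 200 x 20 mm, lying beside the rail on the robot's side, along y
- jar: small closed glass jar, 48 mm across, 70 mm tall, upright beyond the rail; origin under its centre
- tape: roll of paper tape lying flat, 72 mm across, 22 mm high, beyond the rail
- pencil: yellow pencil, 8 mm thick, about 160 mm long, lying beyond the rail, along y
- driver: screwdriver, 180 mm long, lying on the robot's side of the rail
- frame: small black picture frame lying flat, 110 x 150 x 14 mm, beyond the rail

How it is judged:
On the way, in this order (a step that is already met when the one before it is completed fails the run):
1. the pad is pressed down by the fingers and the brake freed, the carriage still well short of the marked stop (value of joint pad above 0.001 m and horizontal distance between pad_top and marked_stop above 0.09 m and contact force between the fingers and rail above 1 N), for 0.05 s.
2. the carriage is pushed up against the marked stop with the pad still pressed (horizontal distance between pad_top and marked_stop below 0.063 m and value of joint pad above 0.001 m and contact force between the fingers and rail above 1 N), for 0.05 s.
3. the pad is let up with the carriage at the marked stop (horizontal distance between pad_top and marked_stop below 0.063 m and value of joint pad below 0.001 m), for 0.2 s.
At the end, for the whole second after the job is handed in: the carriage stands at rest against the marked stop (gap under 3 mm: centres less than 63 mm apart), with its brake pad up (pressed less than 1 mm) (all of step 3 and velocity of joint carriage between -0.005 and 0.005 m/s); the robot touches nothing.
It fails at once if the carriage is forced along with its brake on (faster than 15 mm/s with the pad pressed less than 0.5 mm) (value of joint pad below 0.0005 m and (velocity of joint carriage above 0.015 m/s or velocity of joint carriage below -0.015 m/s)).
It fails at once if a loose thing on the bench is lifted, carried or shoved more than 25 mm (distance of any of moulding, jar, tape, pencil, driver, frame from where it was at the start of the episode above 0.025 m).
It fails at once if the jar is tipped over (angle between jar's own z axis and vertical above 0.5 rad).
It also fails if it takes over 42 s, if anything falls off the work surface, if the arm or the gripper's body presses on something with over 40 N, if the wrist force passes 120 N, or if a joint passes its speed limit or range.

### The arm

A 6-joint arm with a two-finger parallel gripper is mounted at the origin on the work surface. World frame = base frame: x ahead of the robot, y to its left, z up, the work surface at z = 0. Lengths are in m, angles in rad, forces in N, time in s.
With the tool pointing down it reaches from about 0.375 to 0.9 m from the base axis. Payload 3.1 kg.
Tool frame: the origin (TCP) lies midway between the tips of the shut fingers; the grasp point (between the pads) lies 19 mm behind it; z points along the fingers, y is the direction in which the jaws open and shut (so a half turn about z gives the same grasp; the last joint's range is limited). The gripper opens to 85 mm and grips with 20 to 120 N. Pads are 22 mm wide; open, the fingers measure 114 mm over their backs; the gripper's body (76 mm by 85 mm) begins 54 mm behind the grasp point. The pads swing forward as they close: fully open they stand 13 mm farther back than shut.
Start: joints at [0.952, 0.527, 1.433, -0, 1.181, -0.178], TCP at [0.267, 0.565, 0.231] pointing down, gripper open.
Joint ranges: [-3.08, 3.08], [-0.75, 2.2], [0.22, 2.44], [-1.43, 4.57], [0, 2.65], [-2.85, 2.85]. Speed limits (rad/s): [2.79, 2.79, 3.14, 3.14, 3.14, 3.14].

### API

Orientations are given as a unit quaternion [x, y, z, w].
In Python, from workcell import sensors, viewer, job gives the robot as it stands.
- The arm moves only by the tool drive_tool, never from a script. Its argument "moves" is a list of rows, each a list of 7 numbers: the turn, a rotation vector about the tool's x, y, z in rad, then the shift along the tool's x, y, z in cm, then the closure, from -1 (fully open) to 1 (shut). In form: [[wx, wy, wz, x, y, z, fingers], ...]. A call has 1 to 12 rows; each row shifts and turns the commanded pose from where the row before left it, along the tool's axes as they then stand; what a row does not reach is not made up. A row lasts 1/8 s, in which the tool goes at most 62.5 mm and 10.7 degrees, less where a joint would pass 70% of its speed; a pose out of reach is approached as far as the arm can. A call is refused whole if a number of a shift passes 6.25 or a number of a turn 0.188, either way. A call with a gripper value outside its range is refused whole. The fingers move at their own pace and stop on an object; "grip_force" is the grip in N (left out, the last holds). Time passes only in rows, so rows that do not move let the fingers close. It gives the time, the measured TCP pose, the force and the opening at its end, in the units of the state.
- sensors.get_state(): the state, without advancing time (a new reading comes with each control period).
- viewer.get_image(name): name is "side" or "top" or "wrist"; returns the picture (480x640x3 uint8, red, green, blue); there is no depth.
- viewer.camera_model(name): a dict with "mtx" (3x3 intrinsics, pixels), "eye" and "attitude" of the camera in the world; the wrist camera has in their place "tool_from_camera" (4x4, takes a point from camera to tool coordinates, whose origin is the TCP and whose axes are the flange's). Camera axes: x right, y down, z forward; pixel columns grow to the right and rows downward; lengths in m; the calibration is good to about 2 mm. A picture is of the moment at which its call begins: read the wrist's pose just before it. camera_model takes no time and is no camera call.
- job.finish_job(): hands the job in, once; it reports no verdict.
The state is a dict: "t": time; "joint_positions": joint angles; "qvel": joint speeds; "tau": joint torques, N m; "ee_pos": TCP position; "eef_rot": TCP orientation; "contact_force": force on the tool from outside, world axes, zero at the start; "torque": the same for the moment, N m; "grip_width": finger opening in m.
Only numpy, scipy, OpenCV 4.12 (cv2) and the standard library are available. Lean on these libraries where they do the work, as an engineer would, in place of code of your own. Each camera call takes 0.05 s, during which the arm holds its last target. There are 200 camera calls.

## Working session

There is one attempt and no reset: what is moved stays moved. The work goes in short steps, Python scripts to look and compute and a tool call to move; the robot and the scene stay as the last step left them, time stands still between calls to the robot, and variables do not carry over. Pictures are saved under pics/ and viewed, about 8 in all and at most 12, crops included, and the job is handed in when it is done.

Besides the shell and the picture viewer there is one more tool, called after ">>>" as a command line: name --pt "numbers of a row" for each row, then --argument value for the rest. drive_tool: Moves the arm, as the interface text tells. Its arguments: {"type":"object","properties":{"moves":{"type":"array","items":{"type":"array","items":{"type":"number"}}},"grip_force":{"type":"number"}},"required":["moves"]}

```bash
mkdir -p pics; python3 - <<'E'
from workcell import sensors, viewer
import cv2
s=sensors.get_state();print(s)
for n in("top","side"):
    cv2.imwrite(f"pics/{n}0.png",viewer.get_image(n)[:,:,::-1]); print(viewer.camera_model(n))
print(viewer.camera_model("wrist"))
E
```

```text
{'t': 0.0, 'joint_positions': array([ 9.51479900e-01,  5.28474690e-01,  1.43394014e+00,  2.58751332e-05,
        1.18138850e+00, -1.78456807e-01]), 'qvel': array([-2.40915105e-05,  3.62691782e-04,  2.06644439e-03, -1.35571490e-03,
        1.48834585e-03,  1.04677194e-03]), 'tau': array([ 9.59402678e-05, -4.42354345e+01, -1.78024417e+01, -2.19743856e-04,
        8.71013763e-03,  1.82812801e-05]), 'ee_pos': array([0.26620852, 0.56466184, 0.23031635]), 'eef_rot': array([ 2.18653725e-01,  9.75801889e-01, -1.01391969e-03, -4.40331094e-04]), 'contact_force': array([-1.28707504, -1.37606742,  0.05903079]), 'torque': array([-0.03039436,  0.04487041,  0.00479821]), 'grip_width': 0.08512034599280516}
{'mtx': array([[461.64641904,   0.        , 311.04275716],
       [  0.        , 461.64641904, 242.06516056],
       [  0.        ,   0.        ,   1.        ]]), 'eye': array([4.44981077e-01, 2.89335249e-04, 7.54378489e-01]), 'attitude': array([ 0.75424866, -0.64438071,  0.08349488, -0.09439844])}
{'mtx': array([[615.86558817,   0.        , 311.2622259 ],
       [  0.        , 615.86558817, 244.23090965],
       [  0.        ,   0.        ,   1.        ]]), 'eye': array([0.42005516, 0.73715574, 0.51182255]), 'attitude': array([-0.10297594,  0.86102692, -0.49426277,  0.06109762])}
{'mtx': array([[333.81804083,   0.        , 318.8918562 ],
       [  0.        , 333.81804083, 240.04164166],
       [  0.        ,   0.        ,   1.        ]]), 'tool_from_camera': array([[ 2.35706162e-05, -9.58840585e-01, -2.83944944e-01,
         7.21529894e-02],
       [ 9.99999784e-01,  2.09040237e-04, -6.22887133e-04,
         2.96498071e-04],
       [ 6.56605382e-04, -2.83944868e-01,  9.58840383e-01,
        -1.42613651e-01],
       [ 0.00000000e+00,  0.00000000e+00,  0.00000000e+00,
         1.00000000e+00]])}
```

View pics/top0.png

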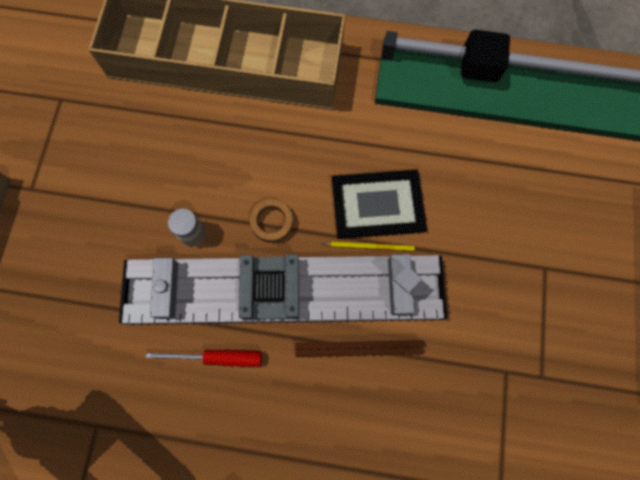

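View pics/side0.png

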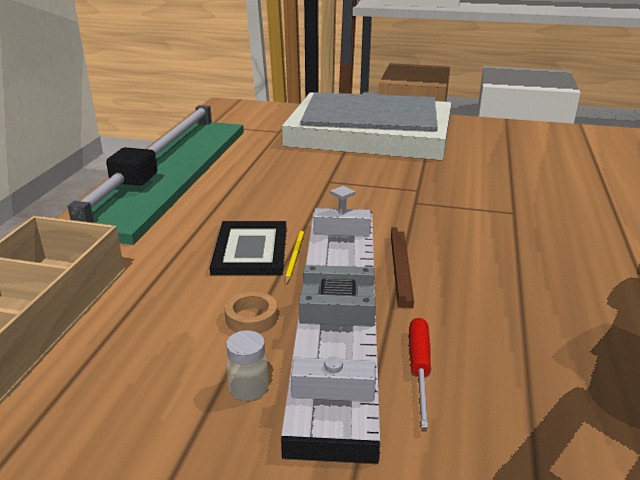

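The top view shows the rail spanning about (125,290) to (443,287). The carriage pad is near (269,286), the marked stop with its diamond on the right near (403,285), and the plain stop on the left near (162,288). The side view agrees: the marked stop is at the far (−y) end.

```bash
cat > h.py <<'E'
import numpy as np, cv2
from scipy.spatial.transform import Rotation as R
from workcell import viewer,sensors
def ray(n,uv,z,T=None):
    m=viewer.camera_model(n); d=np.linalg.inv(m["mtx"])@[*uv,1]
    if n=="wrist":
        s=T; Rt=R.from_quat(s["eef_rot"]).as_matrix(); C=m["tool_from_camera"]
        e=s["ee_pos"]+Rt@C[:3,3]; d=Rt@C[:3,:3]@d
    else: e=m["eye"]; d=R.from_quat(m["attitude"]).as_matrix()@d
    return e+d*(z-e[2])/d[2]
E
python3 - <<'E'
from h import *
for n,pts in {"top":{"pad":(269,286,.056),"mark":(402,285,.0625),"plain":(162,288,.0625),"railTL":(126,262,.028),"railTR":(441,256,.028),"railBR":(443,319,.028),"railBL":(123,322,.028),"driver":(233,358,.01),"mould":(360,349,.02),"jar":(183,222,.07)},
 "side":{"pad":(338,287,.056),"mark":(343,213,.0625),"plain":(333,368,.0625)}}.items():
    im=cv2.imread(f"pics/{n}0.png"); g=im.max(2)
    for k,(u,v,z) in pts.items(): print(n,k,ray(n,(u,v),z).round(4))
    u,v,_=pts["pad"]; m=np.zeros_like(g); m[v-25:v+25,u-25:u+25]=(g[v-25:v+25,u-25:u+25]<60)*255
    c=max(cv2.findContours(cv2.morphologyEx(m,3,np.ones((7,7))),0,2)[0],key=cv2.contourArea)
    r=cv2.minAreaRect(c);print(r,ray(n,r[0],.056).round(4),[ray(n,p,.056).round(3).tolist() for p in cv2.boxPoints(r)])
im=cv2.imread("pics/top0.png")
cv2.imwrite("pics/c.png",cv2.resize(im[235:340,110:460],(800,240),interpolation=2))
E
```

```text
top pad [0.5452 0.0779 0.056 ]
top mark [ 0.5772 -0.1212  0.0625]
top plain [0.5161 0.2359 0.0625]
top railTL [0.5516 0.3145 0.028 ]
top railTR [ 0.6407 -0.1844  0.028 ]
top railBR [ 0.5406 -0.1962  0.028 ]
top railBL [0.4583 0.2948 0.028 ]
top driver [0.4314 0.1184 0.01  ]
top mould [ 0.4755 -0.075   0.02  ]
top jar [0.6206 0.2255 0.07  ]
((264.0, 285.5), (49.0, 40.0), 90.0) [0.5448 0.0856 0.056 ] [[0.577, 0.123, 0.056], [0.587, 0.062, 0.056], [0.513, 0.049, 0.056], [0.504, 0.109, 0.056]]
side pad [0.5467 0.0787 0.056 ]
side mark [ 0.579  -0.1176  0.0625]
side plain [0.519  0.2409 0.0625]
((337.1509704589844, 286.9717102050781), (36.07996368408203, 15.058304786682129), 1.9091525077819824) [0.5478 0.0789 0.056 ] [[0.568, 0.1, 0.056], [0.575, 0.066, 0.056], [0.527, 0.057, 0.056], [0.522, 0.092, 0.056]]
```

View pics/c.png

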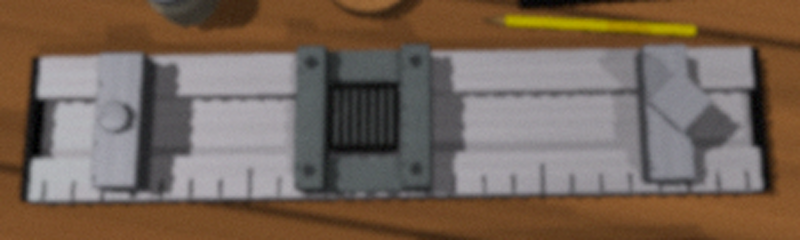

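>>> drive_tool --pt "0 0 -0.153 0 0 0 1" --pt "0 0 -0.153 0 0 0 1" --pt "0 0 -0.153 0 0 0 1" --pt "0 0 -0.153 0 0 0 1" --pt "0 0 0 0 0 0 1" --grip_force 60

```text
t: 0.72
ee_pos: [0.2664, 0.565, 0.2308]
eef_rot: [-0.085, 0.996, -0.0, -0.0]
contact_force: [-0.5, -0.1, 0.7]
grip_width: 0.0001
```

```bash
cat > w.py <<'E'
from h import *
import sys
s=sensors.get_state(); M=R.from_quat(s["eef_rot"]).as_matrix()
tgt=np.array([float(a) for a in sys.argv[1:4]])
ry=np.array([-np.sin(.172),np.cos(.172),0])
print("t",s["t"],"pos",s["ee_pos"].round(4),"F",s["contact_force"].round(2),"w",s["grip_width"],"z",M[:,2].round(4))
print("tool yaw err about world z",np.cross(M[:,1],ry)[2].round(4)," shift cm tool",(M.T@(tgt-s["ee_pos"])*100).round(2))
E
python3 w.py .546 .0785 .2
```

```text
t 0.725 pos [0.2664 0.565  0.2308] F [-0.53 -0.09  0.69] w 6.147616659301494e-05 z [-6.e-04 -9.e-04 -1.e+00]
tool yaw err about world z 0.0025  shift cm tool [-19.36 -52.66   3.11]
```

>>> drive_tool --pt "0 0 0 -1 -2.5 0.1 1" --pt "0 0 0 -1.6 -4.5 0.3 1" --pt "0 0 0 -1.7 -4.6 0.3 1" --pt "0 0 0 -1.7 -4.6 0.3 1" --pt "0 0 0 -1.7 -4.6 0.3 1" --pt "0 0 0 -1.7 -4.6 0.3 1" --pt "0 0 0 -1.7 -4.6 0.3 1" --pt "0 0 0 -1.7 -4.6 0.3 1" --pt "0 0 0 -1.7 -4.6 0.3 1" --pt "0 0 0 -1.7 -4.6 0.3 1" --pt "0 0 0 -1.7 -4.6 0.3 1" --pt "0 0 0 -1.7 -4.2 0.3 1"

```text
t: 2.22
ee_pos: [0.55, 0.0787, 0.1971]
eef_rot: [-0.084, 0.996, 0.0, -0.0]
contact_force: [0.5, 0.6, 0.1]
grip_width: -0.0002
```

>>> drive_tool --pt "0 0 0 0 0 0 1" --pt "0 0 0 0 0 0 1"

```text
t: 2.48
ee_pos: [0.5486, 0.0806, 0.197]
eef_rot: [-0.084, 0.996, 0.0, -0.001]
contact_force: [-0.2, -0.4, 0.1]
grip_width: -0.0001
```

```bash
python3 w.py .546 .0785 .2; python3 - <<'E'
from h import *
s=sensors.get_state(); im=viewer.get_image("wrist")[:,:,::-1]; cv2.imwrite("pics/w1.png",im)
E
```

```text
t 2.475 pos [0.5486 0.0806 0.197 ] F [-0.19 -0.43  0.1 ] w -0.0001052502081751696 z [-1.6e-03  6.0e-04 -1.0e+00]
tool yaw err about world z 0.0028  shift cm tool [ 0.29 -0.16 -0.3 ]
```

View pics/w1.png

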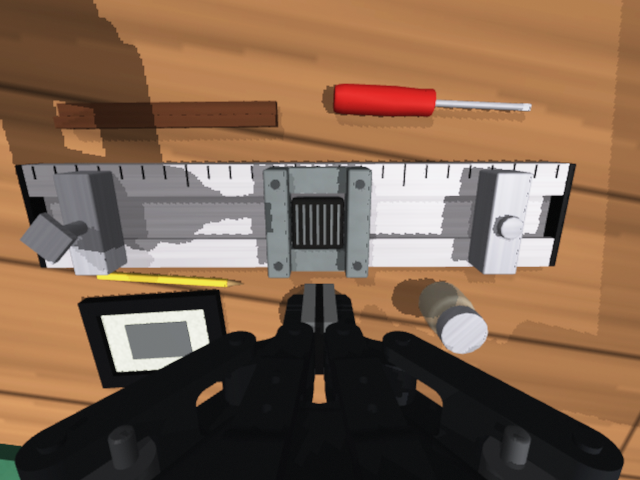

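The wrist view shows the pad centred near (318,223) between the end blocks. The marked stop is at the left, with its top around x=57 to 105, and the fingers are shut.

```bash
python3 - <<'E'
from h import *
s=sensors.get_state()
f=lambda u,v,z:ray("wrist",(u,v),z,s)
for k,p in dict(padTL=(292,197,.056),padBR=(344,250,.056),pad=(318,223.5,.056),blkR=(371,222,.0625),blkL=(264,222,.0625),rTL=(18,164,.028),rTR=(575,164,.028),rBL=(42,267,.028),rBR=(553,266,.028),mTL=(57,173,.0625),mTR=(101,171,.0625),mBR=(117,274,.0625),mBL=(77,275,.0625),pencil=(240,284,.005)).items(): print(k,f(*p).round(4))
E
```

```text
padTL [0.526  0.0541 0.056 ]
padBR [0.5652 0.1069 0.056 ]
pad [0.5452 0.0799 0.056 ]
blkR [0.5347 0.124  0.0625]
blkL [0.5501 0.0341 0.0625]
rTL [ 0.5433 -0.198   0.028 ]
rTR [0.457  0.3028 0.028 ]
rBL [ 0.6424 -0.1826  0.028 ]
rBR [0.555  0.3193 0.028 ]
mTL [ 0.538  -0.1377  0.0625]
mTR [ 0.5303 -0.1023  0.0625]
mBR [ 0.6197 -0.0893  0.0625]
mBL [ 0.6267 -0.1244  0.0625]
pencil [0.6383 0.0097 0.005 ]
```

>>> drive_tool --pt "0 0 0 0.4 -0.1 1.5 1" --pt "0 0 0 0 0 3 1" --pt "0 0 0 0 0 3 1" --pt "0 0 0 0 0 3 1" --pt "0 0 0 0 0 1.5 1" --pt "0 0 0 0 0 0.7 1" --pt "0 0 0 0 0 0 1"

```text
t: 3.4
ee_pos: [0.5457, 0.079, 0.0706]
eef_rot: [-0.086, 0.996, -0.0, 0.0]
contact_force: [0.1, -0.6, -0.2]
grip_width: -0.0001
```

```bash
python3 w.py .545 .0795 .051; python3 - <<'E'
from h import *
a=viewer.get_image("side")[:,:,::-1][160:400,200:460];b=viewer.get_image("wrist")[:,:,::-1][120:400,130:500]
cv2.imwrite("pics/s2.png",np.hstack([cv2.resize(a,(400,370)),cv2.resize(b,(400,303))[:370]]) if 0 else np.vstack([cv2.resize(a,(400,300)),cv2.resize(b,(400,300))]))
E
```

```text
t 3.4 pos [0.5457 0.079  0.0706] F [ 0.14 -0.63 -0.19] w -0.000147431442029238 z [ 3.e-04 -0.e+00 -1.e+00]
tool yaw err about world z 0.0004  shift cm tool [0.06 0.06 1.96]
```

View pics/s2.png

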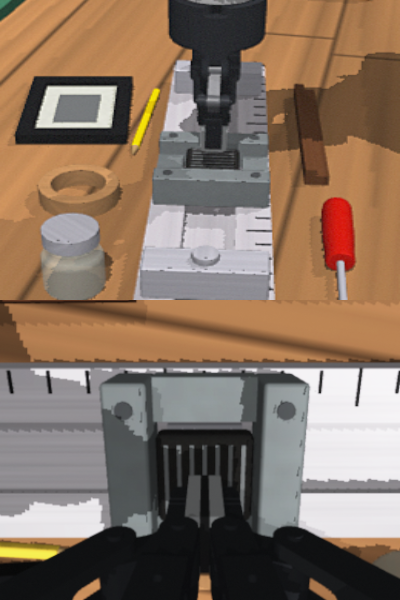

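The fingertips hang centrally over the pad between the two end blocks. Next I press down slowly.

>>> drive_tool --pt "0 0 0 0 0 0.7 1" --pt "0 0 0 0 0 0.5 1" --pt "0 0 0 0 0 0.3 1" --pt "0 0 0 0 0 0.3 1" --pt "0 0 0 0 0 0 1" --pt "0 0 0 0 0 0 1"

```text
t: 4.25
ee_pos: [0.5454, 0.0786, 0.0529]
eef_rot: [-0.086, 0.996, -0.0, -0.0]
contact_force: [-1.9, -0.1, 5.9]
grip_width: 0.0001
```

>>> drive_tool --pt "0 0 0 0 0 0.1 1" --pt "0 0 0 0 0 0.1 1" --pt "0 0 0 0 0 0 1" --pt "0 0 0 0 0 0 1"

```text
t: 4.75
ee_pos: [0.5455, 0.0786, 0.051]
eef_rot: [-0.086, 0.996, -0.0, -0.0]
contact_force: [-2.4, -0.6, 7.4]
grip_width: 0.0
```

>>> drive_tool --pt "0 0 0 0 0 0.1 1" --pt "0 0 0 0 0 0.1 1" --pt "0 0 0 0 0 0 1" --pt "0 0 0 0 0 0 1"

```text
t: 5.25
ee_pos: [0.5455, 0.0786, 0.0491]
eef_rot: [-0.086, 0.996, -0.0, -0.0]
contact_force: [-2.5, -0.3, 8.0]
grip_width: -0.0001
```

>>> drive_tool --pt "0 0 0 0 -0.2 0 1" --pt "0 0 0 0 -0.4 0 1" --pt "0 0 0 0 -0.6 0 1" --pt "0 0 0 0 -0.6 0 1" --pt "0 0 0 0 -0.6 0 1" --pt "0 0 0 0 -0.4 0 1" --pt "0 0 0 0 -0.2 0 1" --pt "0 0 0 0 0 0 1"

```text
t: 6.25
ee_pos: [0.5507, 0.0488, 0.0492]
eef_rot: [-0.086, 0.996, -0.0, 0.0]
contact_force: [-1.8, -0.6, 8.0]
grip_width: -0.0
```

```bash
python3 w.py .5679 -.0582 .049; python3 - <<'E'
from h import *
a=viewer.get_image("top")[:,:,::-1][225:345,110:470];b=viewer.get_image("wrist")[:,:,::-1][120:400,60:560]
cv2.imwrite("pics/s3.png",np.vstack([cv2.resize(a,(720,240)),cv2.resize(b,(720,350))]))
E
```

```text
t 6.25 pos [0.5507 0.0488 0.0492] F [-1.82 -0.57  8.02] w -1.3291091233711602e-05 z [ 1.e-04 -3.e-04 -1.e+00]
tool yaw err about world z 0.0008  shift cm tool [  0.12 -10.84   0.02]
```

View pics/s3.png

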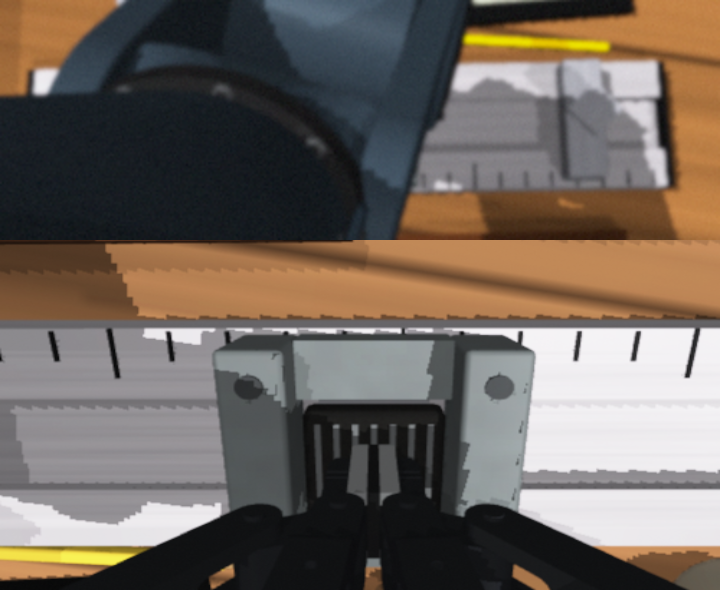

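The carriage travelled with the fingers, which are still centred on the pressed pad. About 105 mm remains.

>>> drive_tool --pt "0 0 0 0 -0.4 0 1" --pt "0 0 0 0 -0.8 0 1" --pt "0 0 0 0 -1 0 1" --pt "0 0 0 0 -1 0 1" --pt "0 0 0 0 -1 0 1" --pt "0 0 0 0 -1 0 1" --pt "0 0 0 0 -1 0 1" --pt "0 0 0 0 -1 0 1" --pt "0 0 0 0 -1 0 1" --pt "0 0 0 0 -0.8 0 1" --pt "0 0 0 0 -0.4 0 1" --pt "0 0 0 0 0 0 1"

```text
t: 7.85
ee_pos: [0.5668, -0.0443, 0.0492]
eef_rot: [-0.085, 0.996, -0.0, 0.0]
contact_force: [-2.4, -1.2, 8.3]
grip_width: -0.0002
```

>>> drive_tool --pt "0 0 0 0 -0.2 0 1" --pt "0 0 0 0 -0.2 0 1" --pt "0 0 0 0 -0.2 0 1" --pt "0 0 0 0 -0.2 0 1" --pt "0 0 0 0 0 0 1"

```text
t: 8.48
ee_pos: [0.5681, -0.0516, 0.0492]
eef_rot: [-0.086, 0.996, -0.0, 0.0]
contact_force: [-2.0, -0.6, 8.1]
grip_width: 0.0001
```

```bash
python3 w.py .5679 -.0582 .049; python3 - <<'E'
from h import *
a=viewer.get_image("wrist")[:,:,::-1]
cv2.imwrite("pics/s4.png",cv2.resize(a[100:400,120:460],(680,600)))
E
```

```text
t 8.475 pos [ 0.5681 -0.0516  0.0492] F [-2.01 -0.56  8.11] w 0.00010691166716548779 z [ 1.e-04 -3.e-04 -1.e+00]
tool yaw err about world z 0.0008  shift cm tool [ 0.13 -0.64  0.02]
```

View pics/s4.png

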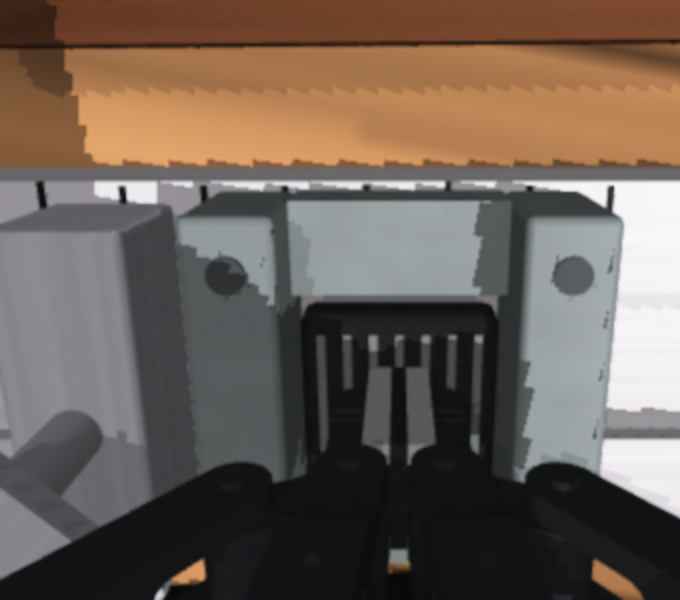

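The gap between the carriage and the marked stop is about 50 px of 442 px per 90 mm, so about 10 mm. The fingers are still centred.

>>> drive_tool --pt "0 0 0 0 -0.2 0 1" --pt "0 0 0 0 -0.2 0 1" --pt "0 0 0 0 -0.2 0 1" --pt "0 0 0 0 -0.2 0 1" --pt "0 0 0 0 0 0 1" --pt "0 0 0 0 0 0 1"

```text
t: 9.28
ee_pos: [0.5694, -0.0596, 0.0493]
eef_rot: [-0.086, 0.996, -0.0, 0.0]
contact_force: [-1.8, -1.2, 7.8]
grip_width: -0.0001
```

>>> drive_tool --pt "0 0 0 0 -0.1 0 1" --pt "0 0 0 0 -0.1 0 1" --pt "0 0 0 0 0 0 1" --pt "0 0 0 0 0 0 1"

```text
t: 9.78
ee_pos: [0.5697, -0.0613, 0.0492]
eef_rot: [-0.086, 0.996, -0.0, 0.0]
contact_force: [-2.6, 0.9, 7.8]
grip_width: 0.0003
```

>>> drive_tool --pt "0 0 0 0 -0.1 0 1" --pt "0 0 0 0 -0.1 0 1" --pt "0 0 0 0 0 0 1" --pt "0 0 0 0 0 0 1"

```text
t: 10.28
ee_pos: [0.5698, -0.0621, 0.0491]
eef_rot: [-0.085, 0.996, 0.001, -0.0]
contact_force: [-1.4, 4.4, 8.1]
grip_width: 0.0
```

A lateral reaction of 4.4 N has appeared, so the carriage is against the stop. I'll check the image before releasing.

```bash
python3 - <<'E'
from h import *
a=viewer.get_image("wrist")[:,:,::-1]
cv2.imwrite("pics/s5.png",cv2.resize(a[100:400,120:460],(680,600)))
E
```

```text
(no output)
```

View pics/s5.png

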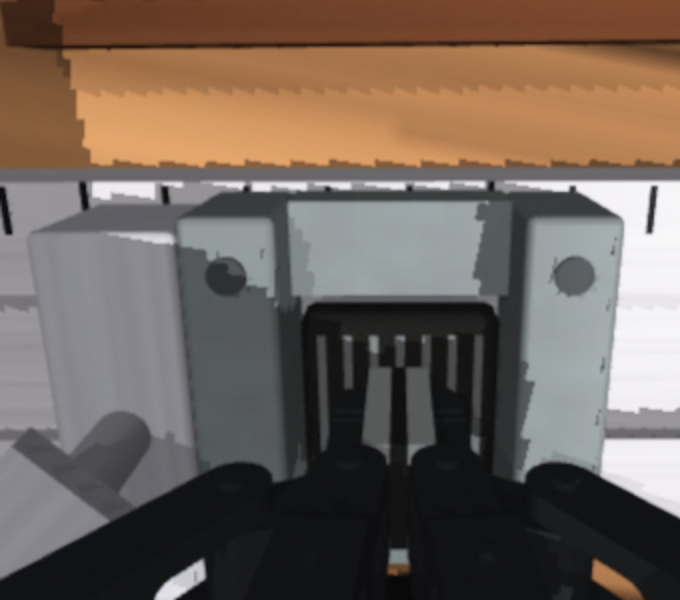

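The carriage block meets the stop face at about x=180 with no visible gap. Now I lift straight up, gently at first.

>>> drive_tool --pt "0 0 0 0 0 -0.2 1" --pt "0 0 0 0 0 -0.3 1" --pt "0 0 0 0 0 -0.4 1" --pt "0 0 0 0 0 -0.6 1" --pt "0 0 0 0 0 -1.5 1" --pt "0 0 0 0 0 -3 1" --pt "0 0 0 0 0 -3 1" --pt "0 0 0 0 0 -2 1" --pt "0 0 0 0 0 -1 1" --pt "0 0 0 0 0 0 1" --pt "0 0 0 0 0 0 1"

```text
t: 11.7
ee_pos: [0.5695, -0.0631, 0.1676]
eef_rot: [-0.085, 0.996, 0.0, -0.001]
contact_force: [-0.2, 0.3, -1.2]
grip_width: -0.0002
```

```bash
python3 w.py .57 -.06 .17; python3 - <<'E'
from h import *
a=viewer.get_image("wrist")[:,:,::-1]
cv2.imwrite("pics/s6.png",a)
E
```

```text
t 11.7 pos [ 0.5695 -0.0631  0.1676] F [-0.18  0.27 -1.22] w -0.00019636060863164622 z [-1.6e-03  5.0e-04 -1.0e+00]
tool yaw err about world z 0.0009  shift cm tool [-0.1   0.3  -0.24]
```

View pics/s6.png

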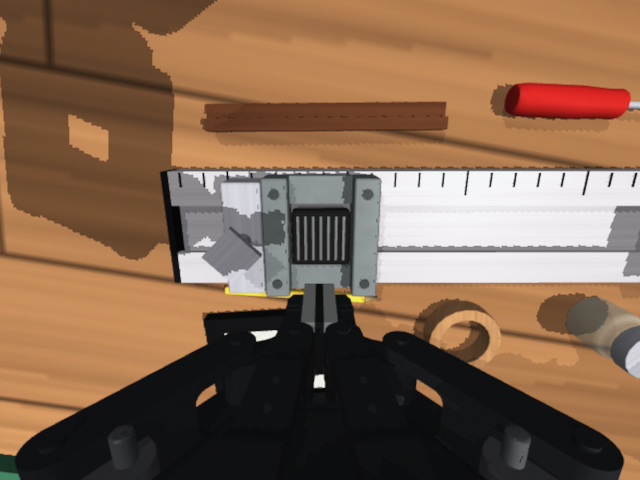

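The carriage stands flush against the diamond-marked stop (joint near x=261). The pad is up and the fingers are clear at z = 0.168. No loose item in view appears disturbed.

```bash
python3 -c "
from workcell import job;print(job.finish_job())"
```

```text
the job is handed in; nothing more can be done
None
```

The carriage is set against the stop with the diamond marker, and I handed the job in at about 12 s of the 42 s allowed. No verdict was reported.

I pressed the pad with the shut fingertips at about 8 N, nearly its full travel. I kept it pressed while sliding the carriage about 143 mm, until the tip force along the rail rose to 4.4 N. Then I lifted straight up.

Last checks:
- **Carriage:** the wrist picture after release shows it flush with the marked stop, with no visible gap.
- **Pad:** it looks fully up. I had no direct reading of the pad or carriage joints.
- **Robot:** the fingers are clear at 0.168 m. The remaining force reading is about 1 N, which I take to be sensor noise.
- **Loose things:** those in view (moulding, tape, and parts of the pencil, frame, jar and screwdriver) appear undisturbed. I did not measure their positions.

My estimates of the distance to slide ran from 136 to 141 mm, a few millimetres under the 143 mm the fingers travelled. I relied on the contact force and the close-up picture to tell when it had arrived.

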